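# Fit the battery and start the air pump

## Task

Fit the larger battery pack, the one with the flat steel tongue, into the air pump: tongue first under the lip at the pocket's front end, then let its back end down until it lies flat in the pocket. Then start the pump: twist the bar-shaped start switch clockwise right to its stop, hold it there for about a second and let go so that it springs back. Leave the round flow dial as it is set, and the other pack and everything else where they stand.

Things in the scene. Friction and masses are not known exactly. Their poses are not given: they have to be found in the camera images.
- pump: Air sampling pump, fixed: flat white housing on a grey base, deck 38 mm above the worktop. Origin at worktop level; housing spans x -100 to +90, y -120 to +120 mm. Own x points to its back (hose nipples), y to its left, z up. On the deck: battery pocket (left half), start switch (right half), behind the switch a round dial and a round gauge, both under 60 mm above the worktop.
- pocket (a point): On the pocket floor, 20 mm above the worktop, where the middle of the seated pack's underside belongs; axes as the pump's. Pocket 18 mm deep: side walls at y -32 and +32 mm, back wall at x +53 mm, these three flaring outward by 5 mm in their upper 8 mm. Front end wall at x -68 mm, covered by the lip.
- lip (a point): Middle of the lower rear edge of the fixed steel lip over the pocket's front end: x -59 mm from the pocket point, 11 mm above the pocket floor. The lip is 7 mm thick and overhangs 9 mm; open below. The pack cannot go straight down: tilt it 10 to 25 degrees, back end high, slide the tongue under the lip to the end wall, then let the back end down (a light push if it rests on the back flare).
- pack: The pack to fit: the larger of two grey ones, loose, 0.25 to 0.5 kg. Body 100 x 60 x 34 mm (own x, y, z); flat steel tongue at its -x end, 16 mm long, 40 wide, 6 thick, level with the underside (tip at x -66 mm). Black grip rib on top along x, centred, 60 x 18 mm, 34 to 64 mm above the underside. Origin: middle of the body's underside. Starts flat on the worktop, tongue roughly towards the robot.
- spare_pack: A smaller grey pack that does not fit this pump: body 74 x 48 x 34 mm, no tongue, the same grip rib. Loose. Origin: middle of the underside. Not to be moved.
- start_switch (a joint): Angle of the start switch, rad: 0 at rest, grows clockwise seen from above, stop at 1.2. A spring always drives it back to 0 (0.04 N m at rest, 0.18 N m at the stop).
- switch_grip (a point): On the start switch's upright axis, 73 mm above the worktop, the height to grip. The switch is a black bar handle 62 mm long, 16 wide, 50 to 84 mm above the worktop, on a disc 50 mm across whose top is 50 mm above the worktop. The bar lies along this point's x, which turns with it and at rest is parallel to the pump's x. A white line marks its front (-x) half.
- flow_dial (a joint): Angle of the round flow dial (38 mm across, 18 mm high, on the deck behind the start switch), rad, clockwise from above; already set, stays where it is left, must not be turned.
- dial_mark (a point): White mark on the top of the flow dial, 16 mm from its axis; moves as the dial turns.
- tape: Roll of tape lying flat, 100 mm across, 25 mm high; loose bystander. Origin: middle of the underside.
- cup: Tapered sample cup standing open end up, 49 mm across, 64 mm high; loose bystander. Origin: middle of the underside.
- sample_bottle: Glass sample bottle with white cap, 74 mm across, 136 mm high, standing; loose bystander. Origin: middle of the underside.
Not all that is in view belongs to the job. Leave any purple or red look-alike of the pack alone.

How it is judged:
By the outcome, as a careful person would: the job done as asked, in the order asked, and still so for the second after the job is handed in, with the robot touching nothing.
It also fails if it takes over 58 s, if anything falls off the work surface, if the arm or the gripper's body presses on something with over 40 N, if the wrist force passes 120 N, or if a joint passes its speed limit or range.

## Robot

A 6-joint arm with a two-finger parallel gripper is mounted at the origin on a cart in front of the work surface, level with it; the furniture and walls round the work are solid. World frame = base frame: x ahead of the robot, y to its left, z up, the work surface at z = 0. Lengths are in mm, angles in rad, forces in N, time in s.
With the tool pointing down it reaches from about 250 to 775 mm from the base axis. Payload 4 kg.
Tool frame: the origin (TCP) lies at the very end of the fingers, on their centre line; the grasp point (between the pads) lies 19 mm behind it; z points along the fingers, y is the line along which they close (so a half turn about z gives the same grasp; the last joint's range is limited). The gripper opens to 94 mm and grips with 3 to 60 N. Pads are 16 mm wide; open, the fingers measure 119 mm over their backs; the gripper's body (75 mm by 177 mm) begins 78 mm behind the grasp point.
Start: joints at [-1.219, 0.087, 1.371, -0, 1.684, -0.103], TCP at [241.606, -494.112, 205.506] pointing down, gripper open.
Joint ranges: [-3.1, 3.1], [-0.76, 2.03], [0.27, 2.55], [-1.08, 4.22], [0.17, 2.65], [-2.57, 2.57]. Speed limits (rad/s): [2.79, 2.79, 3.14, 3.14, 3.14, 3.14].

## Interface

Orientations are given as a rotation vector (axis times angle).
In Python, from rig import ctrl, optics, order gives the robot as it stands.
- The arm moves only by the shell command python3 -m jog 'ROWS' [FORCE]. ROWS is JSON, a list that holds one entry, the list of rows, each a list of 5 numbers: the shift along the world's x, y, z in mm, then the turn about the world's z in rad, then the opening in per cent of the stroke, from 0 (shut) to 100 (fully open). In form: [[[tx, ty, tz, yaw, jaw], ...]]. A call has 1 to 12 rows; each row shifts and turns the commanded pose from where the row before left it; what a row does not reach is not made up. A row lasts 1/12 s, in which the tool goes at most 41.7 mm and 7.16 degrees, less where a joint would pass 70% of its speed; a pose out of reach is approached as far as the arm can. A call is refused whole if a number of a shift passes 41.7 or a number of a turn 0.125, either way. A call with a gripper value outside its range is refused whole. The fingers move at their own pace and stop on an object; FORCE is the grip in N (left out, the last holds). Time passes only in rows, so rows that do not move let the fingers close. It gives the time, the measured TCP pose, the force, the opening and the grip force at its end, in the units of the state.
- ctrl.get_obs(): the state, without advancing time (a new reading comes with each control period).
- optics.capture(name): name is "side" or "top" or "wrist"; returns (picture, depth): 400x640x3 uint8, red, green, blue; 400x640 float32, mm along the optical axis (not along the pixel's ray), 0 where there is no reading.
- optics.get_calibration(name): a dict with "mtx" (3x3 intrinsics, pixels), "position" and "rotation" of the camera in the world. Camera axes: x right, y down, z forward; pixel columns grow to the right and rows downward; lengths in mm; the calibration is good to about 2 mm. A picture is of the moment at which its call begins: read the wrist's pose just before it. get_calibration takes no time and is no camera call; for the wrist camera it gives the pose at the moment of the call.
- order.finish_job(): hands the job in; it is judged then, once.
The state is a dict: "time_s": time; "joint_pos": joint angles; "joint_vel": joint speeds; "joint_torque": joint torques, N m; "tool_pos": TCP position; "ee_rot": TCP orientation; "ft_force": force on the tool from outside, world axes, zero at the start; "torque": the same for the moment, N m; "width": opening from 0.0 (shut) to 1.0 (fully open); "grasp_force": force on a finger pad.
Only numpy, scipy, OpenCV 4.12 (cv2) and the standard library are available. Lean on these libraries where they do the work, as an engineer would, in place of code of your own. Each camera call takes 0.05 s, during which the arm holds its last target. There are 200 camera calls.

## Working session

There is one attempt and no reset: what is moved stays moved. The work goes in short steps, Python scripts to look and compute and a shell command to move; the robot and the scene stay as the last step left them, time stands still between calls to the robot, and variables do not carry over. Pictures are saved under pics/ and viewed, at most 10 in all, crops included, and the job is handed in when it is done.

```bash
ls; mkdir -p pics; cat > h.py <<'E'
import numpy as np,cv2
from rig import ctrl,optics,order
def snap(n,f):
    c=optics.get_calibration(n); im,d=optics.capture(n)
    np.savez('pics/'+f+'.npz',im=im,d=d,K=c['mtx'],p=c['position'],R=c['rotation'])
    cv2.imwrite('pics/'+f+'.png',im[:,:,::-1]); return im,d
def rot(R):
    R=np.array(R,float); return cv2.Rodrigues(R)[0] if R.size==3 else R
def load(f): return np.load('pics/'+f+'.npz')
def xyz(z,u,v,zp=None):
    """pixel -> world from depth, or on plane z=zp"""
    r=np.linalg.inv(z['K'])@[u,v,1.]; r0=rot(z['R'])@r; p=np.array(z['p']).ravel()
    s=(zp-p[2])/r0[2] if zp is not None else float(np.median(z['d'][v-1:v+2,u-1:u+2]))
    return p+s*r0
def cloud(z):
    v,u=np.mgrid[:400,:640]; r=np.linalg.inv(z['K'])@np.stack([u.ravel(),v.ravel(),np.ones(u.size)])
    return ((rot(z['R'])@(r*z['d'].ravel())).T+np.array(z['p']).ravel()).reshape(400,640,3)
E
python3 - <<'E'
from h import *
snap('top','t0');snap('side','s0')
print(ctrl.get_obs())
for n in('top','side','wrist'): print(optics.get_calibration(n))
E
```

```text
pics
{'time_s': 0.1, 'joint_pos': array([-1.21911883e+00,  8.79003476e-02,  1.37204943e+00, -1.57262897e-05,
        1.68359142e+00, -1.03092589e-01]), 'joint_vel': array([ 0.00256722, -0.00170838, -0.00344172,  0.00307213, -0.00068001,
        0.00076332]), 'joint_torque': array([ 2.81553388e-03, -3.41252768e+01, -3.03301084e+01,  7.22247781e-02,
        3.04431701e-02, -9.97135430e-05]), 'tool_pos': array([ 241.42153824, -493.65563757,  204.43792536]), 'ee_rot': array([-3.05884433e+00, -7.07773151e-01,  4.03563320e-04]), 'ft_force': array([-0.20880938,  0.16771051, -0.39796225]), 'torque': array([0.01423431, 0.02119663, 0.00188153]), 'grasp_force': 0.0, 'width': 0.9993367680993617}
{'mtx': array([[389.85625812,   0.        , 318.73345141],
       [  0.        , 389.85625812, 200.70433386],
       [  0.        ,   0.        ,   1.        ]]), 'position': array([ 368.89278594, -174.90008246, 1329.10251208]), 'rotation': array([-2.16479639,  2.15332858, -0.12154744])}
{'mtx': array([[410.70155277,   0.        , 321.6429484 ],
       [  0.        , 410.70155277, 201.15348602],
       [  0.        ,   0.        ,   1.        ]]), 'position': array([ 494.45630849, 1041.91464466,  690.33889703]), 'rotation': array([-0.00627273,  2.65941908, -1.62339251])}
{'mtx': array([[313.2469236 ,   0.        , 318.62371032],
       [  0.        , 313.2469236 , 200.21870736],
       [  0.        ,   0.        ,   1.        ]]), 'position': array([ 316.71798211, -457.93286493,  382.97786298]), 'rotation': array([ 2.45100525, -1.52930195, -0.22654769])}
```

View pics/t0.png

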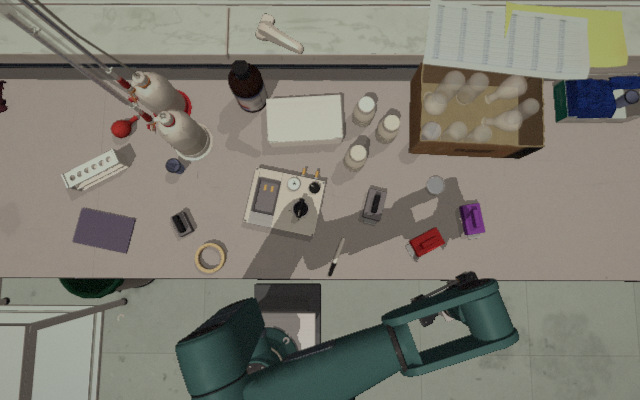

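View pics/s0.png

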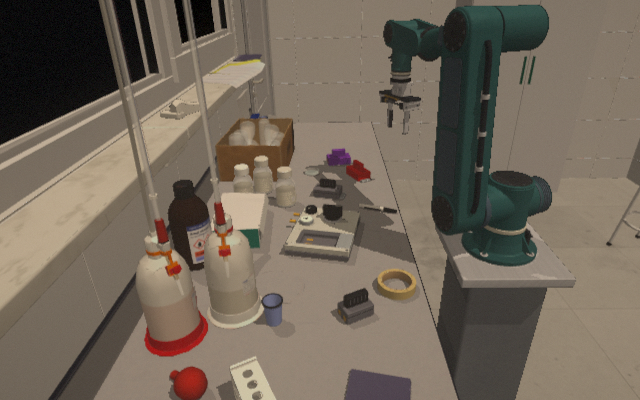

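```bash
python3 - <<'E'
from h import *
z=load('t0'); im=z['im'][155:255,235:395,::-1]
cv2.imwrite('pics/c0.png',cv2.resize(im,None,fx=5,fy=5,interpolation=cv2.INTER_CUBIC))
C=cloud(z)
def rect(u0,u1,v0,v1,lo,hi):
    P=C[v0:v1,u0:u1].reshape(-1,3); P=P[(P[:,2]>lo)&(P[:,2]<hi)]
    print(len(P),cv2.minAreaRect(P[:,:2].astype(np.float32)),P.mean(0))
rect(355,392,180,228,22,48)
rect(355,392,180,228,54,75)
rect(355,392,180,228,3,12)
rect(240,335,160,245,28,46)
rect(285,312,195,225,74,95)
E
```

```text
440 ((511.4803771972656, -354.16412353515625), (59.88053894042969, 101.19381713867188), 75.8884506225586) [ 510.07069195 -352.67988489   33.29303015]
99 ((511.0357971191406, -354.3145751953125), (18.157278060913086, 58.52590560913086), 75.06867980957031) [ 510.04890374 -353.59238346   62.77698265]
170 ((516.142578125, -353.10125732421875), (161.30633544921875, 122.95138549804688), 0.6720804572105408) [ 499.78617749 -344.51246758    5.06298347]
3040 ((533.2821655273438, -54.994049072265625), (241.369384765625, 219.7042694091797), 78.36688995361328) [513.28954431 -58.85357973  37.84012065]
97 ((495.0030822753906, -107.27433776855469), (15.91618537902832, 61.75526428222656), 78.00200653076172) [ 494.71541419 -107.47123898   83.29287732]
```

View pics/c0.png

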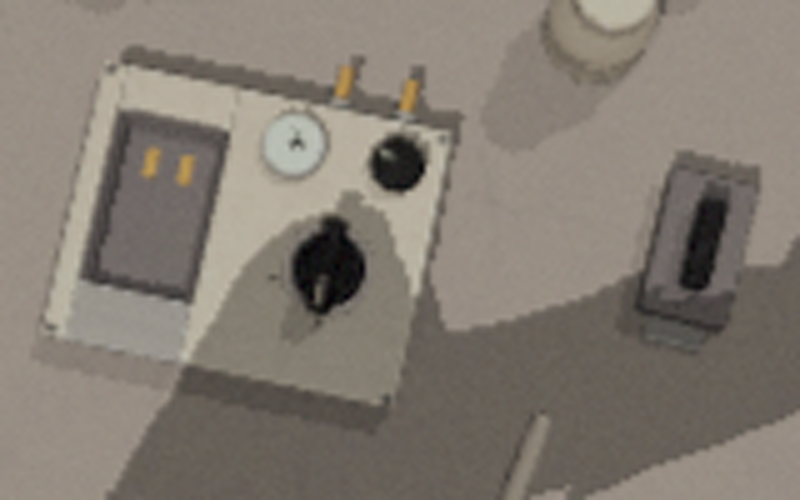

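```bash
python3 -m jog '[[[23.6,11.3,-6,-0.0583,50],[23.6,11.3,-6,-0.0583,50],[23.6,11.3,-6,-0.0583,50],[23.6,11.3,-6,-0.0583,50],[23.6,11.3,-6,-0.0583,50],[23.6,11.3,-6,-0.0583,50],[23.6,11.3,-6,-0.0583,50],[23.6,11.3,-6,-0.0583,50],[23.6,11.3,-6,-0.0583,50],[23.6,11.3,-6,-0.0583,50],[23.6,11.3,-6,-0.0583,50],[23.6,11.3,-6,-0.0583,50]]]' 15
python3 - <<'E'
from h import *
z=load('t0')
def cp(u,v,zz): return xyz(z,235+(u+.5)/5-.5,155+(v+.5)/5-.5,zz)
pc=np.array([cp(*c,38)for c in[(108,68),(455,130),(388,403),(43,333)]])
print('deck',pc.round(1),pc.mean(0))
print('pocket',[cp(*c,38).round(1) for c in[(122,110),(228,128),(193,300),(78,280)]])
print('switch',cp(328,268,50),'dial',cp(397,162,56))
E
```

```text
time_s: 1.1
tool_pos: [525.6, -357.5, 132.4]
ee_rot: [-3.117, 0.388, 0.002]
ft_force: [0.1, 0.2, 0.5]
width: 0.499
grasp_force: 0.0
deck [[ 629.7   42.6   38. ]
 [ 588.5 -191.4   38. ]
 [ 405.8 -147.8   38. ]
 [ 450.8   81.4   38. ]] [518.70658892 -53.79476953  38.        ]
pocket [array([601.1,  32.5,  38. ]), array([589.2, -39. ,  38. ]), array([473.3, -17.7,  38. ]), array([486.2,  59.1,  38. ])]
switch [ 493.91166988 -107.82722149   50.        ] dial [ 563.87830688 -152.9355365    56.        ]
```

```bash
python3 -m jog '[[[0,0,-20,0,50],[0,0,-20,0,50],[0,0,-20,0,50],[0,0,-20,0,50],[0,0,-12,0,50],[0,0,0,0,50],[0,0,0,0,0],[0,0,0,0,0],[0,0,0,0,0],[0,0,0,0,0],[0,0,0,0,0],[0,0,0,0,0]]]' 8
```

```text
time_s: 2.1
tool_pos: [525.5, -359.7, 43.1]
ee_rot: [3.115, -0.384, 0.004]
ft_force: [-0.2, -1.2, 2.9]
width: 0.193
grasp_force: 8.0
```

```bash
python3 -m jog '[[[0,0,10,0,0],[0,0,15,0,0],[0,0,20,0,0],[0,0,20,0,0],[0,0,20,0,0],[0,0,15,0,0],[0,0,0,0,0]]]' 8
cat >> h.py <<'E'
def tilt(f):
    snap('wrist',f); o=ctrl.get_obs(); z=load(f); P=cloud(z)
    R=rot(o['ee_rot']); L=(P-o['tool_pos'])@R  # tool frame
    L[z['d']==0]=np.nan; return o,z,P,L
E
python3 - <<'E'
from h import *
o,z,P,L=tilt('w1')
print(o['tool_pos'],o['ft_force'],o['width'])
m=(abs(L[...,1])<28)&(abs(L[...,1])>13)&(abs(L[...,0])<75)&(L[...,2]>-20)&(L[...,2]<60)
q=L[m]; print(m.sum())
for a in range(-75,75,10):
    s=q[(q[:,0]>=a)&(q[:,0]<a+10)]
    if len(s): print(a,len(s),np.percentile(s[:,2],[10,50,90]).round(1))
E
```

```text
time_s: 2.68
tool_pos: [526.3, -359.3, 145.8]
ee_rot: [3.115, -0.383, 0.009]
ft_force: [0.4, 0.1, -2.7]
width: 0.192
grasp_force: 8.0
[ 525.58606816 -358.78300945  143.44761954] [-0.81564621  0.15905486 -4.05198758] 0.19283446752213615
3161
-65 34 [7.5 8.2 8.8]
-55 12 [7.1 7.7 8.4]
-25 1 [8.2 8.2 8.2]
-15 49 [6.9 7.6 8.6]
-5 216 [6.7 7.4 8.4]
5 906 [-15.4   7.1   8.1]
15 700 [6.5 7.2 8. ]
25 775 [6.4 7.3 8.3]
35 468 [10.5 21.1 32.7]
```

View pics/w1.png

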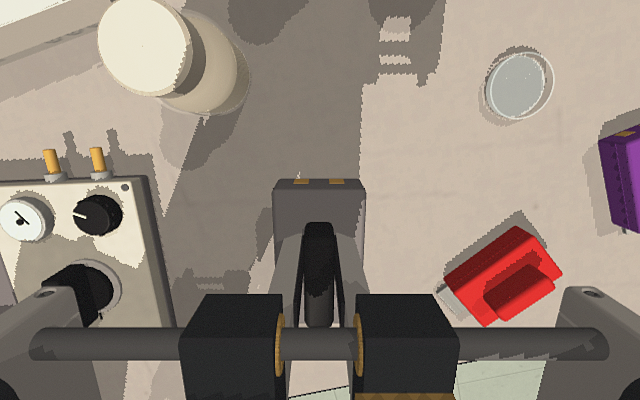

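```bash
python3 -m jog '[[[0,0,-20,0,0],[0,0,-20,0,0],[0,0,-20,0,0],[0,0,-15,0,0],[0,0,-8,0,0],[0,0,0,0,0],[0,0,0,0,0]]]' 8
python3 -m jog '[[[0,0,0,0,0],[0,0,0,0,0],[0,0,0,0,0],[0,0,0,0,0]]]' 5
python3 -m jog '[[[0,0,0,0,0],[0,0,0,0,0],[0,0,0,0,0],[0,0,0,0,0]]]' 3.5
cat > tl.py <<'E'
import sys
from h import *
o,z,P,L=tilt(sys.argv[1])
print(o['tool_pos'],o['ft_force'],o['width'])
m=(abs(L[...,1])<28)&(abs(L[...,1])>13)&(abs(L[...,0])<75)&(L[...,2]>-20)&(L[...,2]<60)
q=L[m]
for a in range(-75,60,10):
    s=q[(q[:,0]>=a)&(q[:,0]<a+10)]
    if len(s): print(a,len(s),np.percentile(s[:,2],[10,50,90]).round(1))
E
python3 tl.py w2
```

```text
time_s: 3.32
tool_pos: [524.2, -357.9, 57.2]
ee_rot: [-3.117, 0.383, 0.004]
ft_force: [-0.1, -0.3, -1.6]
width: 0.187
grasp_force: 8.0
time_s: 3.65
tool_pos: [525.3, -358.9, 59.7]
ee_rot: [3.117, -0.383, 0.003]
ft_force: [0.3, 0.2, -2.9]
width: 0.191
grasp_force: 5.0
time_s: 3.98
tool_pos: [525.1, -358.7, 59.0]
ee_rot: [3.118, -0.383, 0.001]
ft_force: [-0.5, 0.3, -1.7]
width: 0.192
grasp_force: 3.5
[ 525.09905517 -358.70279833   58.9507739 ] [ 0.73528684 -0.68250346 -1.65127491] 0.19186060772907496
-65 10 [21.8 22.4 24.1]
-55 9 [21.1 21.6 22. ]
-25 2 [15.  15.1 15.3]
-15 52 [12.6 13.2 14.5]
-5 241 [10.2 11.3 12.2]
5 916 [-15.8   8.9  10.3]
15 669 [6.4 7.5 8.6]
25 716 [4.5 5.6 6.6]
35 1294 [ 5.1 18.  59.3]
45 317 [58.7 59.4 59.9]
55 362 [58.7 59.5 59.9]
```

```bash
python3 -m jog '[[[0,0,4,0,0],[0,0,4,0,0],[0,0,1,0,0],[0,0,0,0,0],[0,0,0,0,0]]]' 3.5
python3 -m jog '[[[0,0,0,0,0],[0,0,0,0,0],[0,0,0,0,0],[0,0,10,0,0],[0,0,20,0,0],[0,0,20,0,0],[0,0,0,0,0]]]' 30
python3 tl.py w3
```

```text
time_s: 4.45
tool_pos: [524.8, -358.6, 67.6]
ee_rot: [3.118, -0.384, 0.0]
ft_force: [0.5, -1.1, -2.7]
width: 0.191
grasp_force: 3.5
time_s: 5.03
tool_pos: [527.2, -360.4, 123.7]
ee_rot: [3.113, -0.383, 0.014]
ft_force: [1.3, 0.1, -0.8]
width: 0.19
grasp_force: 30.0
[ 526.57721381 -359.93960307  121.50006257] [ 0.20532514 -0.81765765 -3.42403521] 0.19097773896690085
-65 4 [23.3 23.7 24.2]
-55 10 [21.6 22.2 22.7]
-25 4 [13.9 14.7 15.5]
-15 48 [11.1 11.9 13.2]
-5 210 [ 8.6  9.6 11.1]
5 865 [-15.7   7.    8.6]
15 644 [4.  5.1 6.2]
25 706 [1.6 2.8 3.9]
35 1118 [ 1.3  7.5 21.1]
45 147 [24.2 27.6 30. ]
```

```bash
python3 -m jog '[[[0,5,25,0,0],[-6,20,25,0.007,0],[-11,35,10,0.01,0],[-11,40,0,0.01,0],[-12,40,0,0.01,0],[-12,40,0,0,0],[-12,40,0,0,0],[-12,40,0,0,0],[-12,40,0,0,0],[-12,40,0,0,0],[-11,35,0,0,0],[-6,20,0,0,0]]]' 30
python3 - <<'E'
from h import *
o,z,P,L=tilt('w4'); print(o['tool_pos'],o['ee_rot'])
E
```

```text
time_s: 6.08
tool_pos: [405.7, 39.2, 176.5]
ee_rot: [-3.123, 0.321, 0.003]
ft_force: [0.4, -0.4, -3.9]
width: 0.192
grasp_force: 30.0
[405.12176422  41.41377973 176.58232063] [-3.12116105  0.31682594  0.00443162]
```

View pics/w4.png

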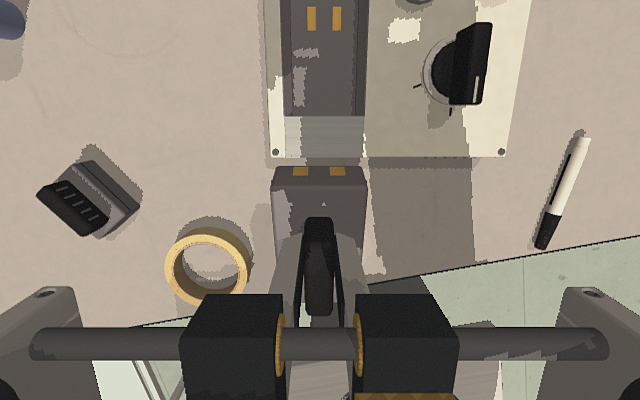

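```bash
python3 - <<'E'
from h import *
z=load('w4')
for n,u,v,h in[('lipL',285,115,38),('lipR',366,115,38),('fL',267,157,38),('fR',507,157,38),('openL',281,15,38),('openR',367,15,38),('floorL',291,60,20),('floorR',356,60,20)]:
    print(n,xyz(z,u,v,h).round(1),xyz(z,u,v).round(1))
# floor segmentation by depth
P=cloud(z); 
for v in (20,40,60,80,100):
    r=P[v]; m=(abs(r[:,2]-20)<4); u=np.where(m)[0]; u=u[(u>270)&(u<380)]
    print(v,u.min(),u.max(),xyz(z,int(u.min()),v,20).round(1),xyz(z,int(u.max()),v,20).round(1))
for v in range(108,124,2): print(v,P[v,325].round(1))
E
```

```text
lipL [486.4  55.7  38. ] [486.4  55.8  37. ]
lipR [470.3 -21.7  38. ] [470.3 -21.8  37. ]
fL [450.1  83.2  38. ] [445.5  90.8  -0.6]
fR [ 400.7 -154.9   38. ] [ 390.  -176.5   -0.9]
openL [571.4  39.   38. ] [571.5  39.   37.4]
openR [555.6 -36.5  38. ] [555.7 -36.6  37.7]
floorL [536.   39.7  20. ] [535.9  39.6  20.6]
floorR [522.9 -22.9  20. ] [522.9 -22.9  19.9]
20 290 357 [570.3  32.6  20. ] [557.3 -29.8  20. ]
40 291 357 [553.3  35.6  20. ] [540.3 -26.9  20. ]
60 291 356 [536.   39.7  20. ] [522.9 -22.9  20. ]
80 292 355 [517.8  42.9  20. ] [505.  -18.8  20. ]
100 292 355 [499.2  47.2  20. ] [486.2 -15.6  20. ]
108 [484.7  15.9  20.9]
110 [482.8  16.3  18.3]
112 [480.8  16.7  19.5]
114 [478.9  17.1  19.5]
116 [477.5  17.6  36.2]
118 [475.6  18.   36.4]
120 [473.8  18.4  36.8]
122 [471.9  18.8  37.7]
```

```bash
python3 -m jog '[[[12,-3,0,0,0],[24,-6.4,-4,0,0],[30,-7.8,-8,0,0],[30,-7.8,-12,0,0],[30,-7.8,-14,0,0],[18.6,-4.9,-12,0,0],[0,0,-8,0,0],[0,0,0,0,0],[0,0,0,0,0]]]' 30
python3 tl.py w5
python3 - <<'E'
from h import *
im,d=snap('side','s1'); c=im[195:275,270:380,::-1]
cv2.imwrite('pics/s1c.png',cv2.resize(c,None,fx=7,fy=7,interpolation=cv2.INTER_CUBIC))
E
```

```text
time_s: 6.88
tool_pos: [551.0, -1.7, 118.0]
ee_rot: [-3.125, 0.326, 0.006]
ft_force: [-0.4, -0.2, -3.0]
width: 0.19
grasp_force: 30.0
[551.61722617  -1.56392837 119.28914247] [ 0.75655325 -0.29602579 -2.89610568] 0.19066831563262165
-65 5 [26.7 27.1 27.1]
-55 3 [25.4 25.7 26.2]
-25 2 [17.5 17.7 18. ]
-15 67 [14.4 15.2 16.9]
-5 267 [11.9 12.7 14.1]
5 948 [-15.7  10.   11.7]
15 647 [7.3 8.4 9.5]
25 727 [4.8 5.9 7.1]
35 1167 [ 5.1 14.3 29. ]
```

View pics/s1c.png

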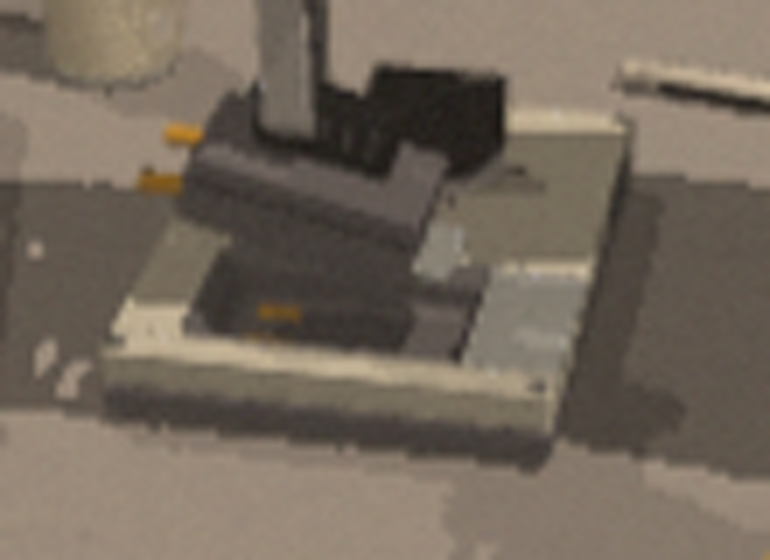

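```bash
python3 -m jog '[[[-0.5,2.5,0,0,0],[-0.5,2.5,0,0,0],[0,0,-8,0,0],[0,0,-8,0,0],[0,0,-8,0,0],[0,0,-6,0,0],[0,0,0,0,0],[0,0,0,0,0],[0,0,0,0,0]]]' 30
python3 tl.py w6
python3 - <<'E'
from h import *
im,d=snap('side','s2'); c=im[195:275,270:380,::-1]
cv2.imwrite('pics/s2c.png',cv2.resize(c,None,fx=7,fy=7,interpolation=cv2.INTER_CUBIC))
E
```

```text
time_s: 7.73
tool_pos: [551.7, 3.1, 89.5]
ee_rot: [3.125, -0.326, 0.0]
ft_force: [-0.1, -0.5, -3.1]
width: 0.188
grasp_force: 30.0
[551.92252923   3.15660141  89.83199712] [ 0.56422089 -0.12973176 -2.87231499] 0.18972630744188523
-65 2 [26.2 26.5 26.8]
-55 4 [24.9 25.4 26. ]
-25 1 [16.3 16.3 16.3]
-15 59 [13.5 14.4 15.8]
-5 256 [10.9 11.9 13.3]
5 914 [-15.6   9.2  10.8]
15 659 [6.2 7.4 8.6]
25 707 [3.9 5.  6.2]
35 1351 [ 4.1 15.  51.6]
45 582 [51.4 52.4 53.2]
55 581 [51.7 52.6 53.3]
```

View pics/s2c.png

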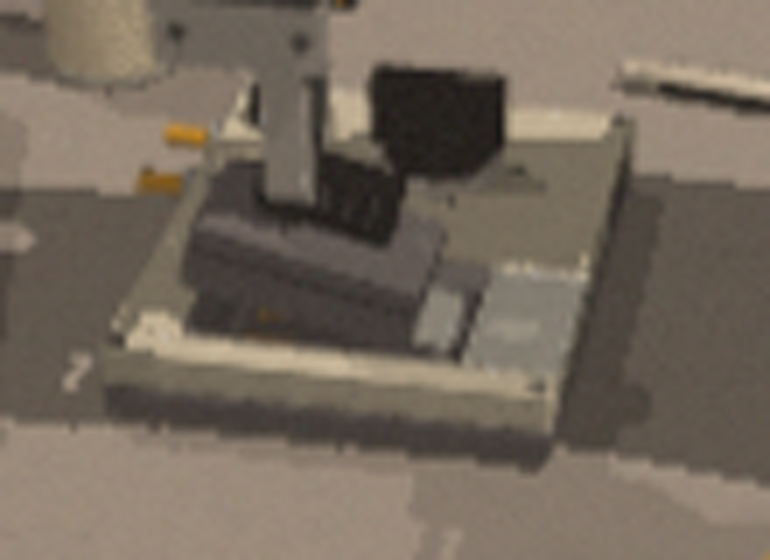

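```bash
python3 -m jog '[[[0,0,-3,0,0],[0,0,-2.5,0,0],[0,0,0,0,0],[0,0,0,0,0]]]' 30; python3 -m jog '[[[-3.9,0.8,0,0,0],[-3.9,0.8,0,0,0],[-3.9,0.8,0,0,0],[0,0,0,0,0],[0,0,0,0,0]]]' 30;  python3 -m jog '[[[-2.9,0.6,0,0,0],[-2,0.4,0,0,0],[0,0,0,0,0],[0,0,0,0,0]]]' 30; python3 tl.py w7
```

```text
time_s: 8.17
tool_pos: [551.3, 3.3, 83.6]
ee_rot: [3.125, -0.326, -0.001]
ft_force: [0.1, 0.3, -3.9]
width: 0.181
grasp_force: 30.0
time_s: 8.58
tool_pos: [539.6, 5.7, 84.2]
ee_rot: [3.125, -0.326, 0.001]
ft_force: [0.3, -0.4, -2.9]
width: 0.188
grasp_force: 30.0
time_s: 8.92
tool_pos: [535.2, 6.6, 84.2]
ee_rot: [3.125, -0.326, 0.001]
ft_force: [1.2, -0.3, -3.2]
width: 0.187
grasp_force: 30.0
[535.26622602   6.59022193  84.21982673] [ 1.07601856 -0.35416915 -2.95144188] 0.1931319561942076
-75 18 [46.4 46.9 47.4]
-65 2 [25.5 25.7 25.9]
-55 4 [24.1 25.1 25.6]
-15 55 [12.9 14.4 15.3]
-5 244 [10.7 11.6 12.8]
5 901 [-15.6   8.8  10.5]
15 657 [6.  7.1 8.2]
25 714 [3.4 4.7 5.8]
35 1155 [ 3.5 11.2 25.1]
45 210 [29.1 34.1 54.2]
55 545 [45.9 47.1 50.6]
```

```bash
python3 -m jog '[[[-2,0.4,0,0,0],[-2,0.4,0,0,0],[0,0,0,0,0],[0,0,0,0,0]]]' 30;  python3 - <<'E'
from h import *
im,d=snap('side','s3'); c=im[195:275,270:380,::-1]
cv2.imwrite('pics/s3c.png',cv2.resize(c,None,fx=7,fy=7,interpolation=cv2.INTER_CUBIC))
E
```

```text
time_s: 9.3
tool_pos: [533.6, 6.9, 85.6]
ee_rot: [3.124, -0.326, 0.011]
ft_force: [4.6, -0.1, -2.4]
width: 0.191
grasp_force: 30.0
```

View pics/s3c.png

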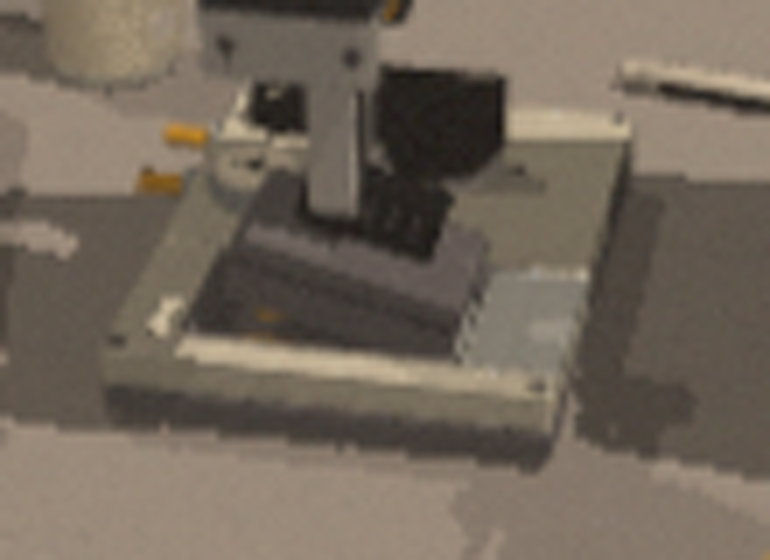

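```bash
python3 -m jog '[[[0,0,0,0,0],[0,0,-1.5,0,0],[0,0,-1.5,0,0],[2.0,-0.4,-2.5,0,0],[2.0,-0.4,-2.5,0,0],[2.0,-0.4,-2.5,0,0],[2.0,-0.4,-2.5,0,0],[2,-0.4,-2.5,0,0],[2,-0.4,-2.5,0,0],[2,-0.4,-2,0,0],[0,0,0,0,0],[0,0,0,0,0]]]' 4;  python3 tl.py w8
```

```text
time_s: 10.35
tool_pos: [543.3, 4.9, 63.0]
ee_rot: [-3.125, 0.326, 0.007]
ft_force: [-1.0, -0.0, 1.1]
width: 0.193
grasp_force: 4.0
[543.35141748   4.9323531   63.0192884 ] [-0.78148515  0.07947759  0.6014467 ] 0.18950134489256773
-75 37 [25.4 25.9 26.7]
-65 8 [ 9.9 10.2 10.6]
-55 9 [ 9.5 10.1 10.6]
-15 64 [ 9.1  9.7 10.5]
-5 248 [ 8.9  9.6 10.3]
5 961 [-15.2   9.3  10.3]
15 708 [ 8.8  9.6 10.3]
25 736 [ 8.7  9.5 10.3]
35 1036 [ 9.3 16.6 43.3]
45 588 [24.7 26.2 31.5]
55 701 [24.6 25.4 26.2]
```

```bash
python3 -m jog '[[[0,0,0,0,20],[0,0,0,0,30],[0,0,0,0,40],[0,0,0,0,45],[0,0,15,0,45],[0,0,30,0,45],[0,0,35,0,45],[0,0,20,0,45],[0,0,0,0,45]]]' 10
python3 - <<'E'
from h import *
print(ctrl.get_obs()['joint_pos'].round(3))
for f in('w4','w1'):
    P=cloud(load(f)).reshape(-1,3)
    P=P[(np.hypot(P[:,0]-494,P[:,1]+107)<50)&(P[:,2]>79)&(P[:,2]<90)]
    if len(P)>20: print(f,len(P),cv2.minAreaRect(P[:,:2].astype(np.float32)))
E
python3 tl.py w9 | head -1
python3 - <<'E'
from h import *
P=cloud(load('w9')); p=P.reshape(-1,3)
e=np.array([.979,-.203]);l=np.array([.203,.979]); q=p[:,:2]-[536,6.5]
x=q@e;y=q@l
for a in range(-50,55,10):
    m=(x>a)&(x<a+10)&(abs(y)>13)&(abs(y)<27); s=p[m,2]
    if m.sum(): print(a,m.sum(),np.median(s).round(1))
E
```

```text
time_s: 11.15
tool_pos: [548.2, 4.4, 170.4]
ee_rot: [-3.125, 0.326, -0.018]
ft_force: [0.0, -0.1, 1.2]
width: 0.455
grasp_force: 0.0
[-0.095  0.084  1.444 -0.     1.603  1.683]
w4 1696 ((493.618896484375, -109.14683532714844), (16.57896614074707, 61.31079864501953), 78.83208465576172)
w1 139 ((521.20654296875, -116.15076446533203), (16.70478057861328, 6.247819900512695), 74.02580261230469)
[546.79864117   4.50447376 167.30540701] [0.34755866 0.95413567 0.04028529] 0.45147186929651933
-50 250 53.5
-40 247 53.4
-30 257 53.4
-20 260 53.4
-10 266 53.5
0 1229 230.2
10 2374 236.3
20 3476 239.5
30 5065 285.3
40 3744 284.2
50 217 33.8
```

```bash
python3 -m jog '[[[0,0,0,0.1212,45],[-5,-11,0,0.1212,45],[-8,-17,0,0.1212,45],[-8,-17,0,0.1212,45],[-8,-17,0,0.1212,45],[-8,-17,0,0.1212,45],[-8,-17,0,0.1212,45],[-5,-11,0,0.1212,45],[-3,-6,0,0.1212,45]]]' 10
python3 -m jog '[[[0,0,0,0.1212,45],[0,0,0,0.1212,45],[0,0,0,0.1212,45],[0,0,0,0.1212,45],[0,0,0,0.1212,45],[0,0,0,0.1212,45],[0,0,0,0.1212,45],[0,0,0,0.1212,45],[0,0,0,0.1212,45]]]'
python3 -m jog '[[[0,0,0,0.1212,45],[0,0,0,0.1212,45],[0,0,0,0.1212,45],[0,0,0,0.1212,45],[0,0,0,0.1212,45],[0,0,0,0.1212,45],[0,0,0,0.1212,45],[0,0,0,0.1212,45],[0,0,0,0,45],[0,0,0,0,45]]]'
python3 - <<'E'
from h import *
o,z,P,L=tilt('w10'); r=rot(o['ee_rot']); print(o['tool_pos'],np.arctan2(r[1,0],r[0,0]),o['joint_pos'].round(2))
P=P.reshape(-1,3); P=P[(np.hypot(P[:,0]-494,P[:,1]+107)<50)&(P[:,2]>79)&(P[:,2]<90)]
print(len(P),cv2.minAreaRect(P[:,:2].astype(np.float32)))
E
```

```text
time_s: 11.95
tool_pos: [490.2, -109.3, 161.6]
ee_rot: [-2.835, -1.348, 0.005]
ft_force: [-0.9, -0.7, -0.3]
width: 0.447
grasp_force: 0.0
time_s: 12.7
tool_pos: [490.8, -108.0, 161.5]
ee_rot: [-1.722, -2.623, 0.002]
ft_force: [0.1, -0.1, 0.9]
width: 0.452
grasp_force: 0.0
time_s: 13.53
tool_pos: [491.1, -108.1, 162.2]
ee_rot: [-0.315, -3.123, -0.001]
ft_force: [0.5, 0.2, -0.1]
width: 0.45
grasp_force: 0.0
[ 491.2952515  -108.11653202  162.56247513] 2.940506190715359 [-0.33 -0.    1.55  0.    1.6  -1.7 ]
1207 ((492.8109130859375, -110.10792541503906), (15.45002269744873, 61.030189514160156), 78.8547134399414)
```

```bash
python3 -m jog '[[[2,-1.3,-20,0,45],[0,0,-25,0,45],[0,0,-25,0,45],[0,0,-20,0,45],[0,0,-12,0,45],[0,0,-5,0,45],[0,0,0,0,45],[0,0,0,0,0],[0,0,0,0,0],[0,0,0,0,0],[0,0,0,0,0],[0,0,0,0,0]]]' 40
```

```text
time_s: 14.58
tool_pos: [494.7, -109.8, 58.1]
ee_rot: [0.311, 3.124, -0.0]
ft_force: [-0.8, 0.0, 1.4]
width: 0.164
grasp_force: 40.0
```

```bash
python3 -m jog '[[[0,0,0,-0.05,0],[0,0,0,-0.1,0],[0,0,0,-0.1,0],[0,0,0,-0.1,0],[0,0,0,-0.1,0],[0,0,0,-0.1,0],[0,0,0,-0.1,0],[0,0,0,-0.1,0],[0,0,0,-0.1,0],[0,0,0,-0.1,0],[0,0,0,-0.1,0],[0,0,0,-0.1,0]]]' 40
python3 -m jog '[[[0,0,0,-0.05,0],[0,0,0,-0.05,0],[0,0,0,0,0],[0,0,0,0,0]]]' 40
python3 - <<'E'
from h import *
o=ctrl.get_obs(); r=rot(o['ee_rot']); print(np.arctan2(r[1,0],r[0,0]),o['torque'],o['ft_force'],o['joint_pos'].round(2))
E
```

```text
time_s: 15.58
tool_pos: [493.8, -110.8, 58.1]
ee_rot: [1.966, 2.449, -0.003]
ft_force: [-2.1, -2.3, 2.7]
width: 0.165
grasp_force: 40.0
time_s: 15.92
tool_pos: [493.7, -110.7, 58.1]
ee_rot: [2.077, 2.355, -0.003]
ft_force: [-3.0, -3.5, 5.7]
width: 0.168
grasp_force: 41.0
1.6962211650726065 [-0.5521631   0.64301683  0.82316169] [-3.04886908 -3.4889467   5.6710111 ] [-0.33  0.07  1.69 -0.    1.38 -0.46]
```

```bash
python3 -m jog '[[[0,0,0,0,0],[0,0,0,0,0],[0,0,0,0,0],[0,0,0,0,0],[0,0,0,0,0],[0,0,0,0,0],[0,0,0,0,0],[0,0,0,0,0],[0,0,0,0,0],[0,0,0,0,0]]]' 40
python3 -m jog '[[[0,0,0,0,76],[0,0,0,0,76],[0,0,0,0,76],[0,0,0,0,76],[0,0,0,0,76],[0,0,0,0,76],[0,0,10,0,76],[0,0,25,0,76],[0,0,35,0,76],[0,0,35,0,76],[0,0,10,0,76],[0,0,0,0,76]]]' 40
python3 - <<'E'
from h import *
o,z,P,L=tilt('w11')
P=P.reshape(-1,3); Q=P[(np.hypot(P[:,0]-494,P[:,1]+107)<50)&(P[:,2]>79)&(P[:,2]<90)]
print(len(Q),cv2.minAreaRect(Q[:,:2].astype(np.float32)))
E
```

```text
time_s: 16.75
tool_pos: [493.7, -110.8, 58.1]
ee_rot: [2.077, 2.355, -0.003]
ft_force: [-3.5, -4.5, 6.9]
width: 0.168
grasp_force: 41.0
time_s: 17.75
tool_pos: [496.3, -109.5, 176.8]
ee_rot: [2.076, 2.348, 0.007]
ft_force: [0.8, -0.5, -0.5]
width: 0.758
grasp_force: 0.0
1134 ((493.389892578125, -110.22085571289062), (16.445634841918945, 61.93203353881836), 78.46696472167969)
```

View pics/w11.png

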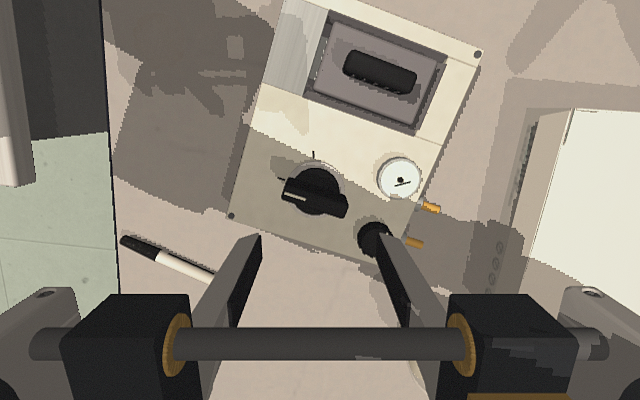

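The picture shows the pack lying flat in the pocket at about (380, 75), with its front end under the lip. The switch bar at (315, 195) is back at its rest angle and nothing is touching the robot.

```bash
python3 -c "
from rig import order
print(order.finish_job())"
```

```text
the job is handed in; nothing more can be done
None
```

The pack is seated flat in the pocket with its tongue under the lip; the start switch was turned to its stop, held for about a second and sprang back, and the job was handed in at about 18 s.

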